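# Screw down the centrifuge rotor's lid

## Robot

A 6-joint arm with a two-finger parallel gripper is mounted at the origin on the work surface. World frame = base frame: x ahead of the robot, y to its left, z up, the work surface at z = 0. Lengths are in m, angles in rad, forces in N, time in s.
With the tool pointing down it reaches from about 0.275 to 0.725 m from the base axis. Payload 5.6 kg.
Tool frame: the origin (TCP) lies on the centre line of the jaws, within the pads' length; the fingertips stand 19 mm ahead of it and the grasp point (between the pads) is the TCP; z points along the fingers, y is the line along which they close (so a half turn about z gives the same grasp; the last joint's range is limited). The gripper opens to 85 mm and grips with 20 to 120 N. Pads are 22 mm wide; open, the fingers measure 114 mm over their backs; the gripper's body (76 mm by 85 mm) begins 54 mm behind the grasp point. The pads swing forward as they close: fully open they stand 13 mm farther back than shut.
Start: joints at [1.434, 0.255, 0.108, 0, -1.424, -0.285], TCP at [0.225, 0.502, 0.25] pointing down, gripper open.
Joint ranges: [-2.95, 2.95], [-1.21, 1.97], [-1.09, 1.5], [-2.87, 1.71], [-2.94, -0.07], [-3.05, 3.05]. Speed limits (rad/s): [2.57, 2.57, 3.14, 3.14, 3.14, 3.14].

## Interface

Orientations are given as a rotation vector (axis times angle).
In Python, from station import robot, camrig, order gives the robot as it stands (robot), with the cameras (camrig) and the job (order).
- The arm moves only by the shell command python3 shift.py 'ROWS' [FORCE]. ROWS is rows parted by semicolons, their numbers by spaces, 1 to 8 of them, each of 7 numbers: dx, dy, dz in m, then a rotation vector rx, ry, rz in rad, then the finger opening in m; each row shifts and turns the commanded pose from where the row before left it, along the tool's axes as they then stand; what a row does not reach is not made up. A row lasts 1/8 s, in which the tool goes at most 0.0625 m and 0.188 rad, less where a joint would pass 70% of its speed; a pose out of reach is approached as far as the arm can. The fingers move at their own pace and stop on an object; FORCE is the grip in N (left out, the last holds). Time passes only in rows, so rows that do not move let the fingers close. It prints the time, the measured TCP pose, the force, the opening and the grip force at its end.
- robot.read_state(): the state, without advancing time (a new reading comes with each control period).
- camrig.snapshot(name): name is "scene" or "top" or "wrist"; returns the picture (480x640x3 uint8, red, green, blue); there is no depth.
- camrig.camera_params(name): a dict with "mtx" (3x3 intrinsics, pixels), "camera_from_world" (4x4, takes a point from world to camera coordinates); the wrist camera has in their place "mount" (4x4, takes a point from camera to tool coordinates, whose origin is the TCP and whose axes are the flange's). Camera axes: x right, y up, looking along -z (the intrinsics and any distortion apply to the point x, -y, -z); pixel columns grow to the right and rows downward; lengths in m; the calibration is good to about 2 mm. A picture is of the moment at which its call begins: read the wrist's pose just before it. camera_params takes no time and is no camera call.
- order.job_done(): hands the job in; it is judged then, once.
The state is a dict: "time": time; "qpos": joint angles; "dq": joint speeds; "effort": joint torques, N m; "tool_pos": TCP position; "eef_rot": TCP orientation; "ft_force": force on the tool from outside, world axes, zero at the start; "moment": the same for the moment, N m; "grip_width": finger opening in m; "grasp_force": force on a finger pad.
Only numpy, scipy, OpenCV 4.12 (cv2) and the standard library are available. Lean on these libraries where they do the work, as an engineer would, in place of code of your own. Each camera call takes 0.05 s, during which the arm holds its last target. There are 200 camera calls.

## Task

Close the loaded centrifuge rotor: take the T-handled lid screw out of the tube rack, lower it upright into the deep well in the middle of the rotor's lid until it stands on the thread at the bottom, then start it in the thread without forcing it and turn it clockwise until its collar is fully home on the lid. Do not drop it or press hard on it, leave the tube, the beaker and the jar alone, and let go of the screw at the end.

Things in the scene. Friction and masses are not known exactly. Their poses are not given: they have to be found in the camera images.
- lid_screw: Loose steel T-handled screw, 142 mm tall, about 0.3 kg; starts upright in an end hole of the rack, collar on the rack's top. Origin: centre of the collar's underside; z up the screw, x along the handle. Collar 44 mm across, 6 mm thick; above it a neck 18 mm across up to the handle. Below the origin: plain shank 27 mm across, 69 mm long, then the thread, then a blunt nose.
- handle_mid (a point): Middle of the black T-handle, on the screw's axis 38 mm above the screw's origin. The handle is a straight bar 104 mm long (along the screw's x, 52 mm each way), 16 mm wide and 16 mm high.
- screw_tip (a point): End of the screw's nose, 96 mm below its origin. The thread above it: two-start, right-hand (clockwise from above drives it down), core 17 mm and crest 26 mm across, lead 20 mm a turn, alike after half a turn.
- rotor: Closed fixed-angle centrifuge rotor, black, 208 mm across, clear lid, standing immovable on a rubber ring on the bench. Origin: under its centre, on the bench; z up. In the middle of the lid is an aluminium boss 56 mm across; its flat top, 130 mm above the bench and 12 mm above the lid round it, is the seat for the screw's collar.
- well_mouth (a point): Centre of the well's mouth, level with the boss's flat top. A vertical bore 29 mm across (1 to 1.5 mm clear all round the shank and thread), 104 mm deep, with a 4 mm chamfer at the mouth.
- thread_start (a point): On the well's axis, 72 mm below the mouth, where its thread begins. An unstarted screw rests here with its collar 8 to 18 mm above the mouth, however it is turned. Backed off anticlockwise it drops by several mm once each half turn; clockwise it takes 0.4 to 0.9 turn to home. It turns with 1 to 2 N at the handle's end, stays where left and stops hard when the collar meets the boss.
- rack: White tube rack, 205 x 62 mm, 106 mm high, fixed on the bench, with five 32 mm holes in a row along its x axis at 38 mm pitch. Origin: under its centre, on the bench; z up. The screw stands in one end hole (76 mm from the middle), the tube in the other.
- tube: Bystander: capped clear 50 ml tube, 34 mm across the cap, 115 mm tall, in the other end hole of the rack, its top 14 mm above the rack's. Origin: centre of its foot.
- beaker: Bystander: small glass beaker, 72 mm across, 85 mm tall. Origin: centre of its foot.
- jar: Bystander: brown glass jar with a cap, 68 mm across, 100 mm tall. Origin: centre of its foot.

How it is judged:
By the outcome, as a careful person would: the job done as asked, in the order asked, and still so for the second after the job is handed in, with the robot touching nothing.
It also fails if it takes over 72 s, if anything falls off the work surface, if the arm or the gripper's body presses on something with over 40 N, if the wrist force passes 120 N, or if a joint passes its speed limit or range.

## Working session

There is one attempt and no reset: what is moved stays moved. The work goes in short steps, Python scripts to look and compute and a shell command to move; the robot and the scene stay as the last step left them, time stands still between calls to the robot, and variables do not carry over. Pictures are saved under pics/ and viewed, at most 10 in all, crops included, and the job is handed in when it is done.

```bash
ls; mkdir -p pics
python3 - <<'E'
from station import robot, camrig, order
import cv2,numpy as np
for n in("scene","top"):
    p=camrig.camera_params(n);print(n,{k:np.round(np.array(v),4).tolist() if not isinstance(v,str) else v for k,v in p.items()})
    cv2.imwrite(f"pics/{n}0.png",camrig.snapshot(n)[:,:,::-1])
print({k:np.round(np.array(v),4).tolist() for k,v in camrig.camera_params("wrist").items()})
s=robot.read_state();print(s)
E
```

```text
pics
shift.py
station.py
scene {'mtx': [[456.5451, 0.0, 315.394], [0.0, 456.5451, 237.1916], [0.0, 0.0, 1.0]], 'camera_from_world': [[-0.6481, 0.7616, -0.0006, 0.3776], [-0.4124, -0.3503, 0.841, 0.1717], [0.6402, 0.5452, 0.5411, -1.231], [0.0, 0.0, 0.0, 1.0]]}
top {'mtx': [[496.4102, 0.0, 316.6925], [0.0, 496.4102, 234.1147], [0.0, 0.0, 1.0]], 'camera_from_world': [[0.0289, -0.9995, 0.0139, -0.0313], [0.9958, 0.0299, 0.086, -0.6191], [-0.0864, 0.0113, 0.9962, -0.8927], [0.0, 0.0, 0.0, 1.0]]}
{'mtx': [[358.2535, 0.0, 328.997], [0.0, 358.2535, 237.9645], [0.0, 0.0, 1.0]], 'mount': [[0.0008, 0.9623, 0.272, 0.0688], [1.0, -0.0007, -0.0006, -0.0003], [-0.0003, 0.272, -0.9623, -0.1229], [0.0, 0.0, 0.0, 1.0]]}
{'time': 0.1, 'qpos': array([ 1.43362039e+00,  2.55687095e-01,  1.07123005e-01, -4.06367440e-04,
       -1.42388661e+00, -2.84620662e-01]), 'dq': array([-0.00062226, -0.0013619 ,  0.00283939,  0.00193404, -0.00025693,
       -0.00084768]), 'effort': array([-3.22772292e-03, -3.87604094e+01,  2.38472503e+01,  5.37790284e+00,
       -3.83268416e-03, -1.52151550e-06]), 'tool_pos': array([0.22494632, 0.50144851, 0.24948467]), 'eef_rot': array([ 3.07032325e+00, -6.57396157e-01, -4.38010946e-04]), 'ft_force': array([ 0.33187161,  0.39769128, -0.60121045]), 'moment': array([0.02007109, 0.00871393, 0.02842261]), 'grasp_force': 0.0, 'grip_width': 0.0854390460208884}
```

View pics/top0.png

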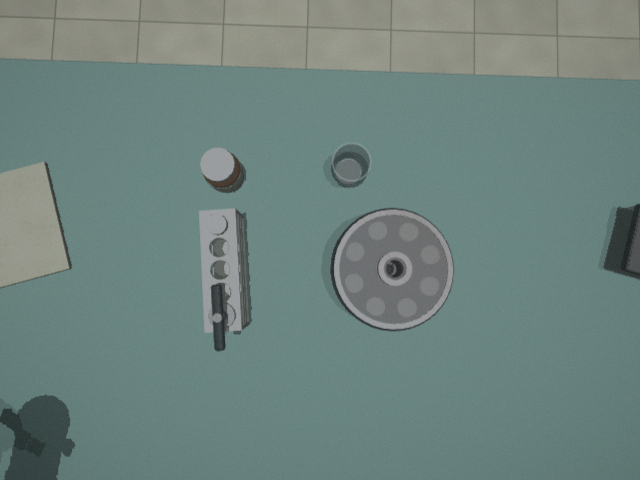

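View pics/scene0.png

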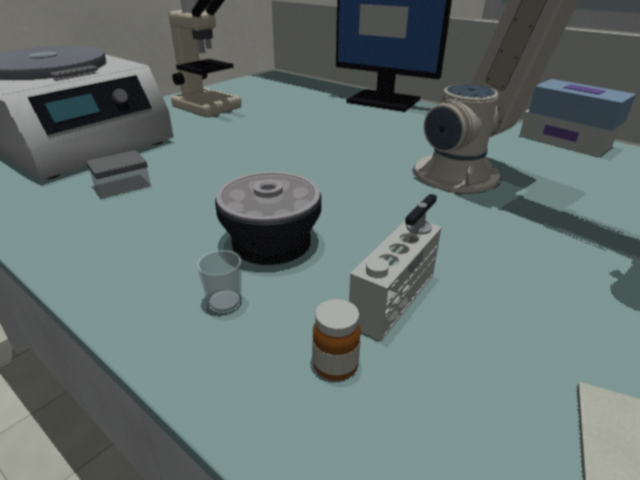

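The top view shows the black handle bar at about (219,317), lying along image-vertical, with the rack at (225,270) and the boss and well at (395,268). The scene view agrees: the screw is in the rack end nearest the robot, and the tube is in the far end.

```bash
cat > h.py <<'E'
from station import robot, camrig, order
import cv2,numpy as np
from scipy.spatial.transform import Rotation as R
def cam(n,s=None):
    p=camrig.camera_params(n)
    if n!="wrist": T=np.linalg.inv(p["camera_from_world"])
    else:
        W=np.eye(4);W[:3,:3]=R.from_rotvec(s["eef_rot"]).as_matrix();W[:3,3]=s["tool_pos"];T=W@p["mount"]
    return np.array(p["mtx"]),T
def ray(uv,n,s=None):
    K,T=cam(n,s);d=np.array([(uv[0]-K[0,2])/K[0,0],-(uv[1]-K[1,2])/K[1,1],-1]);return T[:3,3],T[:3,:3]@d
def onz(uv,z,n,s=None):
    o,d=ray(uv,n,s);return o+d*(z-o[2])/d[2]
def proj(P,n,s=None):
    K,T=cam(n,s);c=np.linalg.inv(T)@np.append(P,1);return np.array([K[0,2]+K[0,0]*c[0]/-c[2],K[1,2]+K[1,1]*c[1]/c[2]])
def blobs(img,roi,lo,hi,amin):
    x0,y0,x1,y1=roi;g=cv2.cvtColor(img,cv2.COLOR_RGB2GRAY)[y0:y1,x0:x1]
    c,_=cv2.findContours(cv2.inRange(g,lo,hi),cv2.RETR_LIST,cv2.CHAIN_APPROX_NONE,offset=(x0,y0))
    return sorted([k for k in c if cv2.contourArea(k)>amin],key=cv2.contourArea,reverse=True)
def st():
    s=robot.read_state();M=R.from_rotvec(s["eef_rot"]).as_matrix()
    print("t",round(s["time"],2),"tcp",s["tool_pos"].round(4),"x",M[:,0].round(3),"z",M[:,2].round(3),"F",s["ft_force"].round(1),"M",s["moment"].round(2),"w",round(s["grip_width"],4),"g",round(float(s["grasp_force"]),1),"q",s["qpos"].round(2));return s
E
python3 - <<'E'
from h import *
t=cv2.imread("pics/top0.png")[:,:,::-1].copy()
for k in blobs(t,(200,270,235,360),0,60,60)[:3]:
    r=cv2.minAreaRect(k);b=cv2.boxPoints(r)
    print("handle",np.round(r[0],1),np.round(r[1],1),r[2])
    e=sorted(b,key=lambda q:q[1]);A=(e[0]+e[1])/2;B=(e[2]+e[3])/2
    print(onz(A,.144,"top").round(4),onz(B,.144,"top").round(4),onz(r[0],.144,"top").round(4))
g=cv2.cvtColor(t,cv2.COLOR_RGB2GRAY)
print(g[268,370:420])
for lo,hi in((150,255),(0,110)):
  for k in blobs(t,(370,243,421,294),lo,hi,60)[:4]:
    if len(k)>5:
      e=cv2.fitEllipse(k);print(lo,np.round(e[0],1),np.round(e[1],1),onz(e[0],.13,"top").round(4))
c=cv2.imread("pics/scene0.png")[:,:,::-1].copy()
for k in blobs(c,(240,170,300,205),130,255,60)[:4]:
    e=cv2.fitEllipse(k);print("sc boss",np.round(e[0],1),np.round(e[1],1),onz(e[0],.13,"scene").round(4))
for k in blobs(c,(400,190,445,230),0,50,60)[:4]:
    r=cv2.minAreaRect(k);print("sc handle",np.round(r[0],1),np.round(r[1],1),onz(r[0],.144,"scene").round(4))
st()
E
```

```text
handle [219.5 316.6] [65.2 13.3] 86.72950744628906
[0.5249 0.1441 0.144 ] [0.4228 0.1336 0.144 ] [0.4736 0.1388 0.144 ]
[113 111 112 111 108 109 115  76 131 151 155 155 152 142 113 106  75  64
  61  59  59  54  55  69  98 103  60  42  47  47  45  48  55  78 101 106
 125 145 152 153 153 153 121 113 110 111 111 109 107 110]
150 [395.  268.2] [29.6 29.6] [ 0.5586 -0.1417  0.13  ]
0 [395.  268.2] [20.2 20.6] [ 0.5587 -0.1418  0.13  ]
0 [410.9 264.9] [19.1 48.3] [ 0.5649 -0.1678  0.13  ]
0 [384.8 272.2] [25.  41.4] [ 0.5517 -0.1251  0.13  ]
sc boss [268.1 173. ] [ 7.2 68.7] [ 0.5188 -0.1804  0.13  ]
sc boss [268.6 185.1] [11.  39.1] [ 0.557  -0.1403  0.13  ]
sc boss [268.3 198.6] [ 7.3 22.9] [ 0.5965 -0.101   0.13  ]
sc handle [421.3 210.3] [10.6 39.6] [0.4773 0.1445 0.144 ]
t 0.1 tcp [0.2249 0.5014 0.2495] x [ 0.912 -0.409  0.   ] z [-0.001 -0.002 -1.   ] F [ 0.3  0.4 -0.6] M [0.02 0.01 0.03] w 0.0854 g 0.0 q [ 1.43  0.26  0.11 -0.   -1.42 -0.28]
```

```bash
python3 shift.py '.0469 .0286 0 0 0 0 .085;.0469 .0286 0 0 0 0 .085;.0469 .0286 0 0 0 0 .085;.0469 .0286 0 0 0 0 .085;.0469 .0286 0 0 0 0 .085;.0469 .0286 0 0 0 0 .085;.0469 .0286 0 0 0 0 .085;.0469 .0286 0 0 0 0 .085' 20
python3 shift.py '0 0 0 0 0 .1864 .085;0 0 0 0 0 .1864 .085;0 0 0 0 0 .1864 .085;0 0 0 0 0 .1864 .085;0 0 0 0 0 .1864 .085;0 0 0 0 0 .1864 .085;0 0 0 0 0 .1864 .085'
python3 shift.py '0 0 0 0 0 .1864 .085;0 0 0 0 0 .1864 .085;0 0 0 0 0 .1864 .085;0 0 0 0 0 .1864 .085;0 0 0 0 0 .1864 .085;0 0 0 0 0 .1864 .085;0 0 0 0 0 .1864 .085;0 0 0 0 0 0 .085'
python3 - <<'E'
from h import *
s=st();w=camrig.snapshot("wrist");cv2.imwrite("pics/w1.png",w[:,:,::-1])
print(proj([.4735,.139,.152],"wrist",s),proj([.525,.1445,.152],"wrist",s),proj([.423,.1335,.152],"wrist",s))
E
```

```text
time: 1.1
tool_pos: [0.4743, 0.1378, 0.25]
eef_rot: [3.072, -0.657, -0.001]
ft_force: [1.1, 0.6, 0.1]
grip_width: 0.0852
grasp_force: 0.0
time: 1.98
tool_pos: [0.4735, 0.1394, 0.2498]
eef_rot: [2.034, -2.393, -0.001]
ft_force: [-0.3, 0.0, 0.7]
grip_width: 0.0851
grasp_force: 0.0
time: 2.98
tool_pos: [0.4736, 0.1393, 0.2499]
eef_rot: [0.175, -3.136, 0.0]
ft_force: [-0.8, -0.0, -0.4]
grip_width: 0.0848
grasp_force: 0.0
t 2.98 tcp [0.4736 0.1393 0.2499] x [-0.994 -0.112  0.001] z [-0.001 -0.    -1.   ] F [-0.8 -0.  -0.4] M [ 0.02 -0.01  0.03] w 0.0848 g 0.0 q [ 0.6   0.14 -0.03 -0.   -1.39 -2.06]
[327.95601375 247.7188249 ] [327.54123912 320.04143673] [328.23969511 167.74456641]
```

View pics/w1.png

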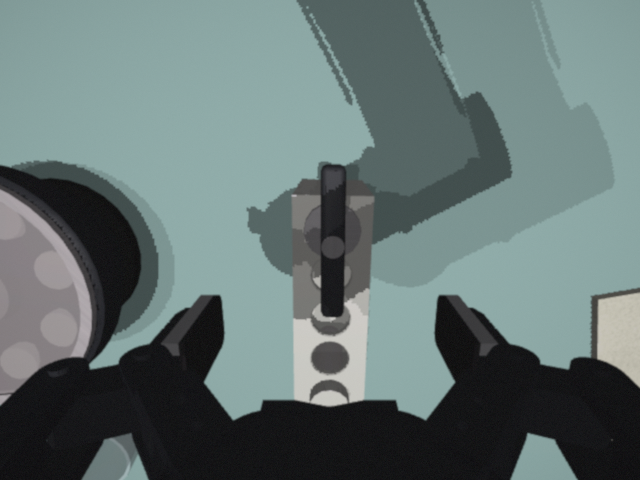

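The wrist view shows the handle bar spanning rows 165–317, centred on column 334, with the axis cap at (333,247). It sits about 5 px to the right of the prediction.

Run:
```python
from h import *
w=cv2.imread("pics/w1.png")[:,:,::-1].copy();s=st()
k=blobs(w,(300,155,365,325),0,52,300)
for c in k[:3]: r=cv2.minAreaRect(c);print(np.round(r[0],1),np.round(r[1],1),r[2])
g=cv2.cvtColor(w,cv2.COLOR_RGB2GRAY)
for row in (175,200,220,247,275,305): print(row,g[row,316:352])
for uv in((333.2,247),):
    P=onz(uv,.152,"wrist",s);M=R.from_rotvec(s["eef_rot"]).as_matrix();print(P,M.T@(P-s["tool_pos"]))
```

```text
t 3.02 tcp [0.4736 0.1394 0.25  ] x [-0.993 -0.114  0.001] z [-0.001 -0.    -1.   ] F [-0.1 -0.9  0.8] M [ 0.01 -0.05 -0.  ] w 0.0849 g 0.0 q [ 0.6   0.14 -0.03 -0.   -1.39 -2.06]
[332.8 204.5] [24.7 79.3] 0.8814040422439575
[332.5 283. ] [66. 23.] 90.0
[333.  180.5] [20. 25.] 0.0
175 [160 135 102  95  77  46  43  49  56  62  69  72  71  72  74  72  73  72
  73  72  73  72  71  71  67  61  56  49  42  41  61  74  75  74  76  75]
200 [126 123 124 122  96  49  29  32  32  36  37  39  40  38  39  37  36  36
  35  39  38  32  33  35  34  34  30  32  29  54  79  92  93  94 109 123]
220 [99 98 97 96 76 42 29 28 34 33 37 37 36 35 37 33 36 36 34 36 31 37 32 33
 34 34 30 30 28 55 72 73 74 72 73 73]
247 [72 73 72 71 59 57 68 69 67 68 70 71 71 71 70 70 70 70 69 70 69 70 71 70
 71 70 71 68 59 64 71 73 73 73 73 71]
275 [ 93  92  96 119 108  50  23  23  25  24  27  27  24  24  29  27  25  24
  29  27  21  26  29  24  24  23  23  39  89 118 121 120 120 118 104  87]
305 [129 149 166 171 136  66  31  29  31  29  24  25  26  26  26  25  25  28
  24  26  25  25  27  25  27  24  32  74 137 177 195 202 202 203 203 202]
[0.47272161 0.14236181 0.152     ] [0.00046839 0.00306476 0.09795799]
```

```bash
python3 shift.py '0 .003 .03 0 0 0 .085;0 0 .03 0 0 0 .06;0 0 .025 0 0 0 .05;0 0 .02 0 0 0 .045;0 0 0 0 0 0 .045' 40
python3 shift.py '0 0 0 0 0 0 .03;0 0 0 0 0 0 .01;0 0 0 0 0 0 .005;0 0 0 0 0 0 0;0 0 0 0 0 0 0;0 0 0 0 0 0 0' 40; python3 -c "
from h import *
st()"
```

```text
time: 3.65
tool_pos: [0.4724, 0.1419, 0.1439]
eef_rot: [0.177, -3.133, 0.003]
ft_force: [0.6, -0.6, 0.8]
grip_width: 0.0451
grasp_force: 0.0
time: 4.4
tool_pos: [0.4741, 0.1426, 0.1465]
eef_rot: [-0.174, 3.135, 0.001]
ft_force: [-1.1, -0.7, 5.2]
grip_width: 0.0155
grasp_force: 39.2
t 4.4 tcp [0.4741 0.1426 0.1465] x [-0.994 -0.11  -0.002] z [ 0.002  0.001 -1.   ] F [-1.1 -0.7  5.2] M [-0.19  0.36  0.01] w 0.0155 g 39.2 q [ 0.61  0.2  -0.23  0.   -1.13 -2.07]
```

```bash
python3 shift.py '0 0 -.005 0 0 0 0;0 0 -.015 0 0 0 0;0 0 -.025 0 0 0 0;0 0 -.03 0 0 0 0;0 0 -.03 0 0 0 0;0 0 -.03 0 0 0 0;0 0 -.015 0 0 0 0;0 0 0 0 0 0 0' 40
python3 - <<'E'
from h import *
s=st();w=camrig.snapshot("wrist")
a=camrig.snapshot("scene");o=np.hstack([w[:,120:520],a[100:400,250:570].repeat(1,0).copy() if 0 else cv2.resize(a[60:300,300:500],(400,480))]);cv2.imwrite("pics/g1.png",o[:,:,::-1])
E
```

```text
time: 5.4
tool_pos: [0.4735, 0.1427, 0.2953]
eef_rot: [-0.173, 3.136, 0.001]
ft_force: [0.7, -0.6, -3.2]
grip_width: 0.016
grasp_force: 39.2
t 5.4 tcp [0.4735 0.1427 0.2953] x [-0.994 -0.11  -0.   ] z [ 0.     0.001 -1.   ] F [ 0.7 -0.6 -3.2] M [0.01 0.   0.01] w 0.016 g 39.2 q [ 0.61  0.13  0.07 -0.   -1.51 -2.07]
```

View pics/g1.png

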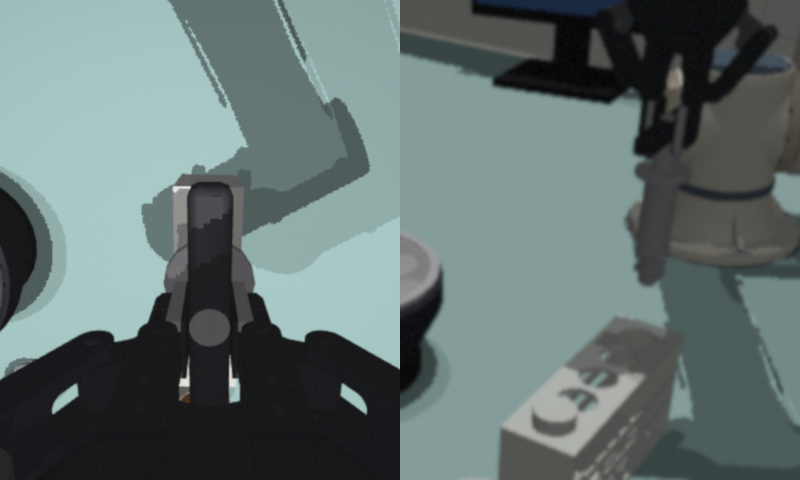

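The screw is in the jaws by its handle. In the scene crop the collar is at about (661,172) and the nose at about (649,282). Next I check whether it hangs plumb.

```bash
cat >> h.py <<'E'
def tilt(roi,s,hi=85):
    # screw's shank axis in the scene view against the axis predicted for a plumb screw under the TCP
    a=camrig.snapshot("scene");return a
E
python3 - <<'E'
from h import *
s=st();M=R.from_rotvec(s["eef_rot"]).as_matrix()
p=lambda z:proj(s["tool_pos"]+M@[0,0,z],"scene")
for nm,z in(("mid",0),("origin",.038),("shank",.07),("shankend",.107),("tip",.134)):print(nm,p(z).round(1))
a=camrig.snapshot("scene");cv2.imwrite("pics/raw.png",a[:,:,::-1]);g=cv2.cvtColor(a,cv2.COLOR_RGB2GRAY).astype(int)
for r in range(150,206,4):print(r,g[r,408:446])
E
```

```text
t 5.5 tcp [0.4728 0.1424 0.2937] x [-0.994 -0.11   0.003] z [-0.003 -0.001 -1.   ] F [-0.7 -0.8 -3.7] M [-0.05 -0.02  0.04] w 0.0155 g 39.2 q [ 0.61  0.14  0.07 -0.   -1.51 -2.07]
mid [433.9 122.4]
origin [430.5 146.2]
shank [427.8 165.2]
shankend [424.8 186. ]
tip [422.7 200.6]
150 [148 148 149 149 149 149 149 149 149 148 144 136 117  94  70  60  63  63
  65  64  64  64  66  68  66  67  65  67  67  66  65  65  65  62  59  60
  66  72]
154 [149 149 149 148 149 148 148 149 149 149 148 148 143 122  77  55  56  57
  60  60  61  63  64  64  64  63  62  62  60  60  58  52  44  36  31  32
  35  33]
158 [149 149 149 149 148 149 148 149 149 149 149 148 139  97  62  55  57  59
  59  61  61  64  63  66  65  64  63  63  61  61  65  71  73  74  74  74
  73  71]
162 [149 149 149 149 148 148 148 142 126 110 103  97  84  61  55  55  58  60
  60  63  65  64  64  64  65  63  63  62  61  64  71  73  73  76  75  77
  78  78]
166 [149 149 149 148 146 132  96  91  98 101  99  90  69  56  56  59  59  60
  61  66  63  65  67  65  63  63  62  61  62  68  74  76  76  77  77  77
  79  77]
170 [149 148 148 138
[... 719 characters left out ...]
62  61  61  68  73  77  78  79  80  80  80  82  84
  86  89]
190 [149 149 149 149 149 149 149 149 146 132  97  72  60  55  59  60  60  59
  60  60  61  60  63  65  73  83  88  87  86  86  86  83  81  80  77  74
  70  70]
194 [149 148 150 149 148 150 148 139 114  81  65  59  58  60  61  62  60  63
  62  63  63  62  62  69  78  86  89  87  88  86  88  86  88  88  87  88
  88  86]
198 [149 148 149 149 149 149 149 148 148 143 122  79  58  58  59  60  61  59
  61  63  61  65  70  78  85  88  88  88  87  87  87  89  87  88  88  87
  87  87]
202 [149 150 150 149 149 149 149 149 150 149 147 138 118  99  84  76  76  83
  98 123 129 112  93  88  88  87  87  88  88  89  87  87  86  86  85  88
  87  87]
```

```bash
python3 shift.py '-.008 -.0207 0 0 0 0 0;-.0162 -.0417 0 0 0 0 0;-.0162 -.0417 0 0 0 0 0;-.0162 -.0417 0 0 0 0 0;-.0162 -.0417 0 0 0 0 0;-.0162 -.0417 0 0 0 0 0;-.0162 -.0417 0 0 0 0 0;-.0082 -.0208 0 0 0 0 0'
python3 shift.py '0 0 0 0 0 0 0;0 0 0 0 0 0 0;0 0 0 0 0 0 0'
python3 - <<'E'
from h import *
s=st();w=camrig.snapshot("wrist");cv2.imwrite("pics/w2.png",w[:,:,::-1])
M=R.from_rotvec(s["eef_rot"]).as_matrix();q=lambda v:proj(s["tool_pos"]+M@v,"wrist",s).round(1)
print("cap",q([0,0,-.008]),"rim top z L,R,F",q([0,-.022,.032]),q([0,.022,.032]),q([.022,0,.032]),"well",proj([.5585,-.1415,.13],"wrist",s).round(1))
E
```

```text
time: 6.55
tool_pos: [0.6185, -0.137, 0.2928]
eef_rot: [0.17, -3.133, -0.001]
ft_force: [-0.2, 0.7, -3.5]
grip_width: 0.0156
grasp_force: 39.7
time: 6.92
tool_pos: [0.618, -0.1342, 0.2952]
eef_rot: [0.175, -3.136, -0.0]
ft_force: [-1.4, -0.8, -3.6]
grip_width: 0.0155
grasp_force: 39.7
t 6.92 tcp [ 0.618  -0.1342  0.2952] x [-0.994 -0.111  0.   ] z [-0.  0. -1.] F [-1.4 -0.8 -3.6] M [ 0.06  0.03 -0.04] w 0.0155 g 39.7 q [ 0.03  0.42  0.46 -0.   -1.61 -1.49]
cap [328. 335.] rim top z L,R,F [281.2 289.5] [375.2 289.6] [328.3 244.5] well [327.8 148.8]
```

View pics/w2.png

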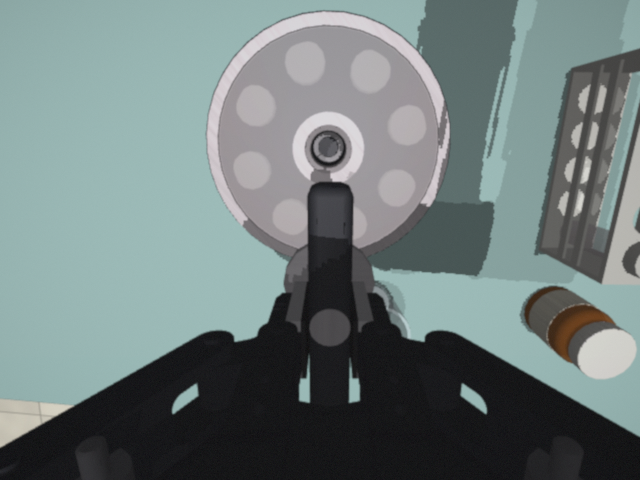

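The wrist view shows the boss ring at about (329,147), the screw's cap at (330,327) and the collar edges at about columns 284 and 375. I'll refine the well and collar positions.

Run:
```python
from h import *
w=cv2.imread("pics/w2.png")[:,:,::-1].copy();s=st();M=R.from_rotvec(s["eef_rot"]).as_matrix()
for lo,hi in((165,255),(0,100)):
  for k in blobs(w,(285,100,372,182),lo,hi,300)[:3]:
    e=cv2.fitEllipse(k);P=onz(e[0],.13,"wrist",s);print(lo,np.round(e[0],1),np.round(e[1],1),P.round(4),"tool",(M.T@(P-s["tool_pos"])).round(4))
g=cv2.cvtColor(w,cv2.COLOR_RGB2GRAY).astype(int)
print("L")
for r in range(244,300,6):print(r,g[r,276:310:1].tolist())
print("R")
for r in range(244,300,6):print(r,g[r,350:384:1].tolist())
for k in blobs(w,(308,305,352,352),70,255,200)[:2]:e=cv2.fitEllipse(k);print("cap",np.round(e[0],1),np.round(e[1],1),(M.T@(onz(e[0],s["tool_pos"][2]+.008,"wrist",s)-s["tool_pos"])).round(4))
```

```text
t 6.97 tcp [ 0.618  -0.1342  0.2955] x [-0.994 -0.111 -0.   ] z [ 0.  0. -1.] F [-0.1 -0.9 -3.1] M [ 0.03  0.02 -0.02] w 0.0155 g 39.7 q [ 0.03  0.42  0.46 -0.   -1.61 -1.49]
165 [327.9 147.2] [67.4 68.1] [ 0.5574 -0.1416  0.13  ] tool [ 0.0611 -0.0006  0.1654]
0 [327.8 148.5] [35.2 36.4] [ 0.5584 -0.1415  0.13  ] tool [ 0.0601 -0.0006  0.1654]
0 [327.  147.9] [25.2 28.2] [ 0.558  -0.1422  0.13  ] tool [ 0.0606 -0.0012  0.1654]
L
244 [111, 112, 111, 111, 111, 111, 108, 105, 103, 110, 123, 132, 141, 149, 154, 152, 151, 152, 149, 150, 150, 150, 150, 150, 150, 150, 149, 148, 138, 123, 105, 73, 40, 31]
250 [97, 106, 111, 111, 112, 110, 113, 113, 111, 112, 111, 112, 112, 112, 111, 112, 113, 112, 109, 105, 87, 68, 67, 72, 80, 90, 97, 102, 103, 104, 103, 84, 50, 31]
256 [178, 177, 172, 148, 116, 112, 109, 105, 104, 105, 105, 102, 98, 105, 102, 95, 88, 81, 88, 97, 102, 102, 103, 102, 103, 100, 103, 102, 103, 102, 101, 85, 51, 30]
262 [178, 178, 179, 178, 177, 178, 178, 176, 178, 178, 176, 164, 127, 86, 86, 98, 101, 101, 104, 103, 103, 104, 104, 102, 102, 103, 102, 104, 103, 104, 103, 86, 54,
[... 1756 characters left out ...]
41, 174, 177, 179, 177, 177, 177, 178, 178, 178, 178]
280 [30, 51, 69, 76, 76, 76, 77, 79, 77, 77, 78, 76, 78, 76, 77, 79, 77, 78, 77, 78, 77, 77, 75, 79, 105, 130, 139, 138, 142, 156, 164, 166, 166, 167]
286 [24, 22, 37, 56, 64, 66, 65, 65, 65, 66, 65, 65, 65, 65, 67, 73, 78, 79, 80, 78, 80, 78, 79, 86, 107, 116, 111, 107, 102, 97, 91, 92, 90, 87]
292 [24, 21, 24, 40, 56, 65, 65, 66, 65, 66, 64, 65, 66, 65, 65, 66, 67, 63, 61, 61, 60, 62, 80, 102, 107, 109, 119, 134, 142, 144, 145, 143, 143, 141]
298 [21, 20, 20, 23, 42, 57, 65, 66, 66, 65, 65, 66, 65, 66, 65, 66, 64, 56, 40, 27, 23, 23, 26, 20, 22, 22, 24, 19, 23, 22, 23, 32, 63, 113]
cap [329.4 327.2] [34.4 38.1] [ 0.0031  0.0005 -0.008 ]
```

```bash
python3 shift.py '.0189 -.0006 0 0 0 0 0;.0289 -.0006 0 0 0 0 0;.01 0 0 0 0 0 0;0 0 0 0 0 0 0;0 0 0 0 0 0 0'; python3 shift.py '0 0 .02 0 0 0 0;0 0 .01 0 0 0 0;0 0 .007 0 0 0 0;0 0 .007 0 0 0 0;0 0 0 0 0 0 0'
python3 - <<'E'
from h import *
s=st();M=R.from_rotvec(s["eef_rot"]).as_matrix()
a=camrig.snapshot("scene");cv2.imwrite("pics/s2.png",cv2.resize(a[100:220,200:340],(700,600),interpolation=cv2.INTER_CUBIC)[:,:,::-1])
E
```

```text
time: 7.6
tool_pos: [0.5615, -0.1422, 0.2951]
eef_rot: [-0.174, 3.137, 0.0]
ft_force: [0.8, 0.4, -3.3]
grip_width: 0.0158
grasp_force: 39.5
time: 8.22
tool_pos: [0.5608, -0.1425, 0.2509]
eef_rot: [0.173, -3.136, -0.0]
ft_force: [0.3, -0.0, -3.4]
grip_width: 0.0157
grasp_force: 39.4
t 8.22 tcp [ 0.5608 -0.1425  0.2509] x [-0.994 -0.11   0.001] z [-0.001  0.    -1.   ] F [ 0.3 -0.  -3.4] M [-0.01  0.01  0.02] w 0.0157 g 39.4 q [ 0.02  0.31  0.19 -0.   -1.45 -1.48]
```

View pics/s2.png

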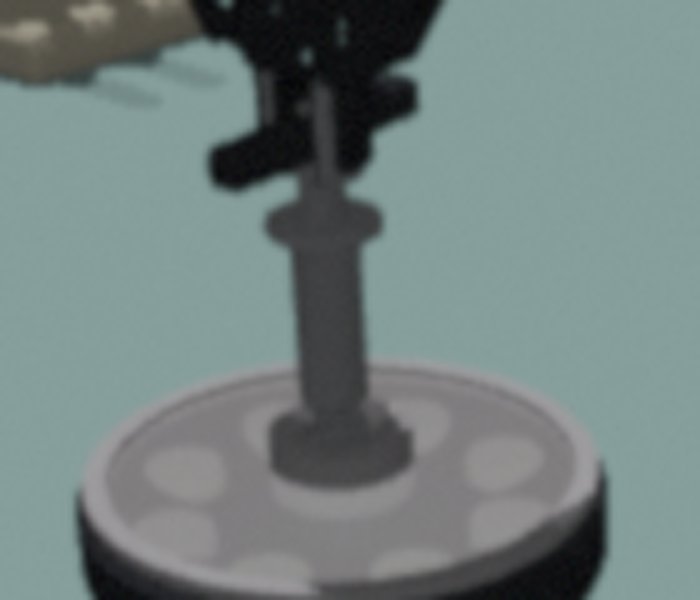

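The scene crop shows the shank (axis from (323,200) to (335,410)) going into the middle of the boss, with no contact force. I'll keep lowering.

```bash
python3 shift.py '0 0 .003 0 0 0 0;0 0 .003 0 0 0 0;0 0 .003 0 0 0 0;0 0 .004 0 0 0 0;0 0 .004 0 0 0 0;0 0 .004 0 0 0 0;0 0 0 0 0 0 0'; python3 -c "
from h import *
st()"
```

```text
time: 9.15
tool_pos: [0.5607, -0.1425, 0.2298]
eef_rot: [0.173, -3.136, -0.0]
ft_force: [-0.4, 1.8, -2.6]
grip_width: 0.0157
grasp_force: 39.4
t 9.15 tcp [ 0.5607 -0.1425  0.2298] x [-0.994 -0.11   0.001] z [-0.001  0.    -1.   ] F [-0.4  1.8 -2.6] M [0.25 0.02 0.06] w 0.0157 g 39.4 q [ 0.02  0.32  0.14 -0.   -1.4  -1.48]
```

```bash
python3 shift.py '0 .0007 .002 0 0 0 0;0 0 .004 0 0 0 0;0 0 .004 0 0 0 0;0 0 .004 0 0 0 0;0 0 .004 0 0 0 0;0 0 0 0 0 0 0'; python3 -c "
from h import *
st()"
```

```text
time: 9.9
tool_pos: [0.5606, -0.1419, 0.2118]
eef_rot: [0.173, -3.136, -0.0]
ft_force: [-0.6, 0.6, -2.5]
grip_width: 0.0157
grasp_force: 39.4
t 9.9 tcp [ 0.5606 -0.1419  0.2118] x [-0.994 -0.11   0.001] z [-0.001  0.    -1.   ] F [-0.6  0.6 -2.5] M [-0.04  0.04  0.02] w 0.0157 g 39.4 q [ 0.02  0.33  0.11 -0.   -1.35 -1.48]
```

```bash
python3 shift.py '0 0 .004 0 0 0 0;0 0 .004 0 0 0 0;0 0 .004 0 0 0 0;0 0 .004 0 0 0 0;0 0 .003 0 0 0 0;0 0 0 0 0 0 0'; python3 -c "
from h import *
st()"
```

```text
time: 10.65
tool_pos: [0.5607, -0.1419, 0.193]
eef_rot: [0.173, -3.136, -0.0]
ft_force: [-0.6, -1.1, -3.2]
grip_width: 0.0154
grasp_force: 39.4
t 10.65 tcp [ 0.5607 -0.1419  0.193 ] x [-0.994 -0.11   0.001] z [-0.001 -0.    -1.   ] F [-0.6 -1.1 -3.2] M [0.01 0.06 0.01] w 0.0154 g 39.4 q [ 0.02  0.33  0.07 -0.   -1.31 -1.48]
```

Next come 1 mm rows, 3 per check, stopping when the wrist force goes positive.

```bash
f='tool_pos|ft_force|moment'
python3 shift.py '0 0 .001 0 0 0 0;0 0 .001 0 0 0 0;0 0 .001 0 0 0 0;0 0 0 0 0 0 0'|grep -E $f; python3 shift.py '0 0 .001 0 0 0 0;0 0 .001 0 0 0 0;0 0 0 0 0 0 0'|grep -E $f
```

```text
tool_pos: [0.5608, -0.1419, 0.1902]
ft_force: [-0.4, -1.0, -3.6]
tool_pos: [0.5608, -0.1419, 0.1882]
ft_force: [0.3, 1.1, -4.0]
```

```bash
f='tool_pos|ft_force|moment'
python3 shift.py '0 0 .001 0 0 0 0;0 0 .001 0 0 0 0;0 0 0 0 0 0 0'|grep -E $f
```

```text
tool_pos: [0.5608, -0.1419, 0.1862]
ft_force: [0.7, 0.6, -3.5]
```

```bash
f='tool_pos|ft_force|moment'
python3 shift.py '0 0 .001 0 0 0 0;0 0 .001 0 0 0 0;0 0 0 0 0 0 0'|grep -E $f
```

```text
tool_pos: [0.5608, -0.1419, 0.1842]
ft_force: [0.2, 0.8, -3.4]
```

```bash
f='tool_pos|ft_force|moment'
python3 shift.py '0 0 .001 0 0 0 0;0 0 .001 0 0 0 0;0 0 0 0 0 0 0'|grep -E $f
```

```text
tool_pos: [0.5608, -0.1418, 0.1821]
ft_force: [0.3, 0.3, -3.6]
```

```bash
f='tool_pos|ft_force|moment'
python3 shift.py '0 0 .001 0 0 0 0;0 0 0 0 0 0 0'|grep -E $f
```

```text
tool_pos: [0.5612, -0.1419, 0.1818]
ft_force: [-0.1, 0.1, -0.2]
```

The screw's weight is now on the thread, with the collar about 13 mm up. I'll open the fingers slightly so they only straddle the bar, centre the tool on the screw's axis, and back off anticlockwise with the screw free to ride axially.

```bash
python3 shift.py '0 0 0 0 0 0 .022;0 0 0 0 0 0 .022;0 0 0 0 0 0 .022;.0026 0 0 0 0 0 .02;0 0 0 0 0 0 .02;0 0 0 0 0 0 .02' 20
cat >> h.py <<'E'
def cap(save=None):
    s=st();w=camrig.snapshot("wrist");M=R.from_rotvec(s["eef_rot"]).as_matrix()
    if save:cv2.imwrite(save,w[:,:,::-1])
    for k in blobs(w,(300,285,362,375),56,255,200)[:3]:
        e=cv2.fitEllipse(k)
        if max(e[1])<50:print("cap",np.round(e[0],1),np.round(e[1],1),"if z=-8mm: tool xy",(M.T@(onz(e[0],s["tool_pos"][2]+.008,"wrist",s)-s["tool_pos"])).round(4)[:2])
E
python3 -c "
from h import *
cap('pics/w3.png')"
```

```text
time: 13.65
tool_pos: [0.5582, -0.1422, 0.1813]
eef_rot: [0.173, -3.137, -0.0]
ft_force: [-0.5, 1.1, 0.4]
grip_width: 0.0204
grasp_force: 0.2
t 13.65 tcp [ 0.5582 -0.1422  0.1813] x [-0.994 -0.11   0.   ] z [-0. -0. -1.] F [-0.5  1.1  0.4] M [ 0.08  0.05 -0.01] w 0.0204 g 0.2 q [ 0.02  0.33  0.04  0.   -1.28 -1.48]
```

View pics/w3.png

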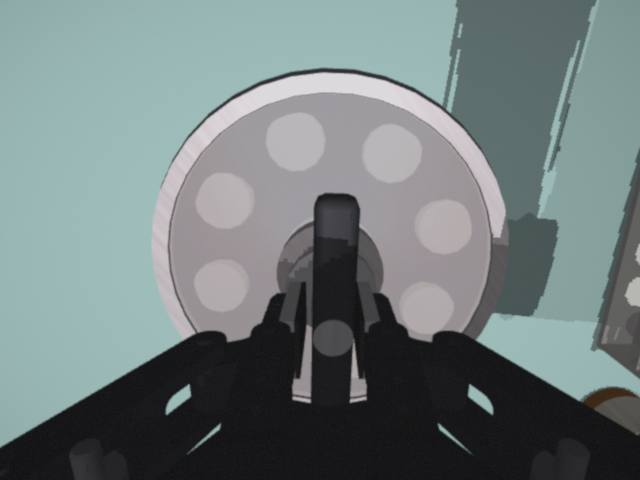

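The wrist view shows the bar straddled with a small gap each side (fingers at columns 300 and 372, bar at 315–357) and the cap at (333,338). I'm starting the anticlockwise back-off.

```bash
sed -i 's/,56,255,200/,44,255,200/' h.py; python3 -c "
from h import *
cap()"
python3 shift.py '0 0 0 0 0 -.1 .02;0 0 0 0 0 -.15 .02;0 0 0 0 0 -.15 .02;0 0 0 0 0 -.15 .02;0 0 0 0 0 0 .02' >/dev/null; python3 -c "
from h import *
cap()"
python3 shift.py '0 0 0 0 0 -.15 .02;0 0 0 0 0 -.15 .02;0 0 0 0 0 0 .02' >/dev/null; python3 -c "
from h import *
cap('pics/w4.png')"
```

```text
t 13.7 tcp [ 0.5582 -0.1421  0.1813] x [-0.994 -0.11   0.   ] z [-0.  0. -1.] F [-0.3  0.2  0. ] M [ 0.11  0.09 -0.01] w 0.0201 g 0.2 q [ 0.02  0.34  0.04 -0.   -1.28 -1.48]
t 14.38 tcp [ 0.5584 -0.1422  0.1815] x [-0.791 -0.612 -0.   ] z [ 0.001 -0.    -1.   ] F [ 0.3  0.8 -0.3] M [ 0.01 -0.02  0.01] w 0.0199 g 0.0 q [ 0.02  0.33  0.04  0.   -1.28 -0.93]
t 14.8 tcp [ 0.5583 -0.1422  0.1813] x [-0.576 -0.817 -0.   ] z [ 0.  0. -1.] F [-0.1 -0.2 -0.3] M [ 0.   -0.02  0.02] w 0.0201 g 0.0 q [ 0.02  0.34  0.04 -0.   -1.28 -0.64]
```

Run:
```python
from h import *
for n in("w3","w4"):
    g=cv2.cvtColor(cv2.imread(f"pics/{n}.png"),cv2.COLOR_BGR2GRAY).astype(int)
    for c in (328,335,342): print(n,c,g[170:410:5,c].tolist())
    for r in(215,250,338):print(n,"row",r,g[r,260:400:4].tolist())
```

```text
w3 328 [157, 158, 158, 157, 158, 26, 42, 58, 72, 73, 72, 70, 73, 71, 41, 40, 40, 39, 37, 28, 30, 27, 27, 29, 30, 30, 28, 28, 29, 28, 57, 79, 77, 77, 78, 78, 79, 63, 27, 28, 28, 29, 28, 28, 30, 28, 28, 28]
w3 335 [157, 158, 157, 157, 158, 29, 41, 55, 69, 70, 69, 68, 67, 67, 39, 36, 39, 36, 32, 28, 28, 24, 28, 29, 26, 29, 30, 29, 30, 27, 62, 75, 74, 74, 76, 75, 75, 64, 28, 28, 28, 31, 26, 27, 28, 28, 26, 26]
w3 342 [157, 157, 158, 159, 157, 27, 39, 53, 66, 68, 66, 68, 66, 65, 38, 36, 38, 27, 30, 28, 29, 29, 25, 27, 27, 29, 28, 25, 26, 31, 32, 78, 75, 76, 77, 77, 76, 34, 26, 31, 26, 29, 28, 27, 27, 28, 28, 24]
w3 row 215 [157, 157, 157, 157, 158, 158, 158, 158, 158, 157, 156, 156, 158, 155, 43, 56, 70, 73, 70, 70, 68, 65, 65, 52, 46, 129, 158, 158, 157, 157, 158, 158, 157, 156, 155]
w3 row 250 [152, 153, 153, 154, 155, 153, 112, 113, 111, 113, 113, 91, 74, 64, 31, 36, 42, 40, 37, 38, 38, 37, 35, 32, 27, 84, 88, 86, 87, 86, 155, 153, 154, 153, 153]
w3 row 338 [23, 25, 24, 24, 22, 27, 22, 24, 24, 26, 21, 55, 150, 65, 75, 76, 77, 80, 76, 74, 77, 76, 76, 73, 19, 26, 23, 25, 23, 24, 23, 24, 
[... 433 characters left out ...]
151, 153, 151, 152, 151, 34, 38, 52, 66, 71, 40, 39, 37, 37, 36, 37, 33, 35, 36, 35, 37, 33, 28, 28, 27, 28, 27, 26, 30, 25, 28, 28, 74, 73, 72, 74, 74, 38, 24, 47, 113, 155, 142, 141, 142, 154, 79, 23]
w4 row 215 [149, 150, 150, 150, 151, 151, 152, 151, 153, 154, 151, 151, 151, 152, 161, 165, 165, 26, 44, 60, 68, 70, 70, 66, 65, 64, 62, 53, 43, 150, 151, 151, 152, 151, 150]
w4 row 250 [146, 145, 147, 148, 147, 133, 109, 108, 108, 110, 109, 78, 72, 68, 79, 68, 30, 32, 36, 38, 39, 37, 35, 33, 33, 32, 31, 97, 108, 104, 150, 150, 149, 150, 148]
w4 row 338 [24, 23, 21, 22, 24, 23, 22, 23, 23, 23, 17, 36, 60, 71, 73, 74, 75, 73, 71, 73, 74, 73, 80, 162, 20, 23, 23, 24, 20, 22, 26, 21, 18, 23, 25]
```

```bash
cat >> h.py <<'E'
def cap(save=None):
    s=st();w=camrig.snapshot("wrist");g=cv2.cvtColor(w,cv2.COLOR_RGB2GRAY)
    if save:cv2.imwrite(save,w[:,:,::-1])
    o=[]
    for c in range(322,340,3):
        r=np.flatnonzero(g[300:385,c]>50);o.append((int(r.min())+300,int(r.max())+300) if len(r) else None)
    print("cap rows",o)
E
for i in 1; do python3 shift.py '0 0 0 0 0 -.15 .02;0 0 0 0 0 -.15 .02;0 0 0 0 0 0 .02' >/dev/null; python3 -c "
from h import *
cap()"; done
python3 shift.py '0 0 0 0 0 -.15 .02;0 0 0 0 0 -.1 .02;0 0 0 0 0 0 .02' >/dev/null; python3 -c "
from h import *
cap()"
```

```text
t 15.22 tcp [ 0.5582 -0.1421  0.1812] x [-0.31  -0.951 -0.   ] z [-0.  0. -1.] F [ 0.1  0.3 -0.4] M [-0.02 -0.01 -0.02] w 0.0198 g 0.0 q [ 0.02  0.34  0.04 -0.   -1.28 -0.34]
cap rows [(325, 360), (324, 360), (324, 360), (324, 360), (325, 360), (326, 358)]
t 15.65 tcp [ 0.5582 -0.1421  0.1812] x [-0.065 -0.998 -0.   ] z [-0.  0. -1.] F [-0.3 -0.4  0.7] M [-0.03 -0.03 -0.01] w 0.0199 g 0.3 q [ 0.02  0.34  0.04 -0.   -1.28 -0.09]
cap rows [(326, 361), (325, 361), (325, 361), (325, 361), (326, 360), (327, 359)]
```

```bash
python3 shift.py '0 0 0 0 0 -.15 .02;0 0 0 0 0 -.1 .02;0 0 0 0 0 0 .02' >/dev/null; python3 -c "
from h import *
cap()"
```

```text
t 16.07 tcp [ 0.5582 -0.1422  0.1812] x [ 0.184 -0.983 -0.   ] z [-0.  0. -1.] F [-0.   0.2  0.4] M [-0.04  0.09  0.  ] w 0.02 g 0.3 q [ 0.02  0.34  0.04 -0.   -1.28  0.16]
cap rows [(327, 362), (326, 362), (326, 362), (326, 362), (327, 362), (328, 361)]
```

```bash
python3 shift.py '0 0 0 0 0 -.15 .02;0 0 0 0 0 -.1 .02;0 0 0 0 0 0 .02' >/dev/null; python3 -c "
from h import *
cap()"
```

```text
t 16.5 tcp [ 0.5582 -0.1421  0.1812] x [ 0.422 -0.907 -0.   ] z [-0.  0. -1.] F [-0.2  1.   0.6] M [-0.03  0.    0.01] w 0.02 g 0.4 q [ 0.02  0.34  0.04 -0.   -1.28  0.41]
cap rows [(327, 363), (327, 363), (327, 363), (327, 363), (328, 363), (328, 362)]
```

```bash
python3 shift.py '0 0 0 0 0 -.15 .02;0 0 0 0 0 -.1 .02;0 0 0 0 0 0 .02' >/dev/null; python3 -c "
from h import *
cap()"
```

```text
t 16.93 tcp [ 0.5581 -0.1421  0.1811] x [ 0.633 -0.774 -0.   ] z [-0.  0. -1.] F [ 0.2 -0.   0.5] M [-0.04  0.01 -0.02] w 0.0201 g 0.3 q [ 0.02  0.34  0.04 -0.   -1.28  0.66]
cap rows [(328, 364), (328, 364), (327, 365), (328, 364), (328, 364), (329, 363)]
```

```bash
python3 shift.py '0 0 0 0 0 -.15 .02;0 0 0 0 0 -.1 .02;0 0 0 0 0 0 .02' >/dev/null; python3 -c "
from h import *
cap()"
```

```text
t 17.35 tcp [ 0.5581 -0.1422  0.181 ] x [ 0.805 -0.593 -0.   ] z [-0.001  0.    -1.   ] F [ 0.3 -0.2  1.2] M [-0.16 -0.08  0.01] w 0.0201 g 0.4 q [ 0.02  0.34  0.04 -0.   -1.28  0.91]
cap rows [(329, 364), (328, 364), (327, 364), (328, 364), (328, 364), (329, 363)]
```

```bash
python3 shift.py '0 0 0 0 0 -.1 .02;0 0 0 0 0 -.1 .02;0 0 0 0 0 0 .02' >/dev/null; python3 -c "
from h import *
cap()"
```

```text
t 17.77 tcp [ 0.5581 -0.142   0.181 ] x [ 0.907 -0.421 -0.001] z [-0.001  0.    -1.   ] F [-0.2 -0.4  0.1] M [ 0.03 -0.03  0.02] w 0.0199 g 0.0 q [ 0.02  0.34  0.04 -0.   -1.28  1.11]
cap rows [(312, 347), (312, 347), (312, 348), (312, 347), (312, 347), (314, 346)]
```

```bash
python3 shift.py '0 0 0 0 0 -.1 .02;0 0 0 0 0 -.1 .02;0 0 0 0 0 0 .02' >/dev/null; python3 -c "
from h import *
cap()"
```

```text
t 18.2 tcp [ 0.5583 -0.1421  0.1814] x [ 0.973 -0.233  0.   ] z [ 0.  0. -1.] F [-0.4  0.4  0.4] M [-0.01 -0.02 -0.04] w 0.0201 g 0.2 q [ 0.02  0.34  0.04 -0.   -1.28  1.31]
cap rows [(313, 347), (312, 348), (312, 348), (312, 348), (313, 347), (313, 384)]
```

It dropped by about 16 px (roughly 10 mm), so the starts have just passed the lead-in and the collar is about 8 mm up. I'll lower the jaws 8 mm and turn clockwise.

```bash
python3 shift.py '0 0 .004 0 0 0 .02;0 0 .004 0 0 0 .02;0 0 0 0 0 .15 .02;0 0 0 0 0 .15 .02;0 0 0 0 0 .15 .02;0 0 0 0 0 .15 .02;0 0 0 0 0 0 .02' >/dev/null; python3 -c "
from h import *
cap()"
```

```text
t 19.12 tcp [ 0.5581 -0.1421  0.1728] x [ 0.674 -0.738 -0.001] z [-0.001  0.    -1.   ] F [-0.1 -0.4 -0.4] M [ 0.06 -0.02  0.02] w 0.02 g 0.1 q [ 0.02  0.34  0.03 -0.   -1.26  0.72]
cap rows [(316, 354), (316, 354), (316, 354), (317, 354), (317, 353), (319, 352)]
```

```bash
python3 shift.py '0 0 0 0 0 .15 .02;0 0 0 0 0 .15 .02;0 0 0 0 0 .15 .02;0 0 0 0 0 .15 .02;0 0 0 0 0 0 .02' >/dev/null; python3 -c "
from h import *
cap()"
```

```text
t 19.8 tcp [ 0.5582 -0.1422  0.1731] x [ 0.142 -0.99  -0.   ] z [-0. -0. -1.] F [ 0.6 -0.3 -0.4] M [-0.02 -0.03 -0.04] w 0.0198 g 0.1 q [ 0.02  0.34  0.03  0.   -1.26  0.12]
cap rows [(315, 352), (314, 352), (315, 352), (315, 352), (316, 351), (317, 349)]
```

```bash
python3 shift.py '0 0 0 0 0 .15 .02;0 0 0 0 0 .15 .02;0 0 0 0 0 .15 .02;0 0 0 0 0 .15 .02;0 0 0 0 0 0 .02' >/dev/null; python3 -c "
from h import *
cap()"
```

```text
t 20.48 tcp [ 0.5583 -0.1422  0.1733] x [-0.44  -0.898  0.   ] z [-0. -0. -1.] F [ 0.4  0.1 -1.1] M [-0.04 -0.07 -0.  ] w 0.02 g 0.1 q [ 0.02  0.34  0.03  0.   -1.26 -0.48]
cap rows [(313, 349), (312, 349), (312, 349), (313, 349), (313, 348), (314, 347)]
```

```bash
python3 shift.py '0 0 .003 0 0 .15 .02;0 0 0 0 0 .15 .02;0 0 0 0 0 .1 .02;0 0 0 0 0 0 .02' >/dev/null; python3 -c "
from h import *
cap()"
```

```text
t 21.02 tcp [ 0.5582 -0.1422  0.1702] x [-0.755 -0.655  0.   ] z [-0.  0. -1.] F [-0.5 -0.4  0.4] M [-0.   -0.03  0.01] w 0.02 g 0.0 q [ 0.02  0.34  0.02 -0.   -1.25 -0.88]
cap rows [(325, 358), (324, 359), (324, 360), (323, 360), (324, 360), (324, 359)]
```

```bash
python3 shift.py '0 0 0 0 0 .1 .02;0 0 0 0 0 .1 .02;0 0 0 0 0 0 .02' >/dev/null; python3 -c "
from h import *
cap()"
```

```text
t 21.45 tcp [ 0.5582 -0.1421  0.1702] x [-0.871 -0.492  0.   ] z [-0.  0. -1.] F [ 1.2 -0.5  0.8] M [0.02 0.11 0.03] w 0.0199 g 0.1 q [ 0.02  0.34  0.02 -0.   -1.25 -1.08]
cap rows [(324, 357), (323, 358), (322, 359), (322, 359), (322, 359), (323, 358)]
```

```bash
python3 shift.py '0 0 0 0 0 .1 .02;0 0 0 0 0 .1 .02;0 0 0 0 0 0 .02' >/dev/null; python3 -c "
from h import *
cap()"
```

```text
t 21.88 tcp [ 0.5583 -0.1421  0.1703] x [-0.951 -0.309 -0.   ] z [ 0.  0. -1.] F [ 0.   0.3 -0.8] M [0.06 0.03 0.02] w 0.0198 g 0.1 q [ 0.02  0.34  0.02 -0.   -1.25 -1.28]
cap rows [(323, 356), (322, 357), (322, 358), (321, 358), (322, 358), (322, 357)]
```

```bash
python3 -c "
from h import *
cap('pics/w5.png');a=camrig.snapshot('scene')
w=cv2.imread('pics/w5.png')
cv2.imwrite('pics/c5.png',np.hstack([w[100:460,150:510],cv2.resize(a[120:220,210:330,::-1],(432,360),interpolation=cv2.INTER_CUBIC)]))
"
```

```text
t 21.93 tcp [ 0.5583 -0.1422  0.1703] x [-0.951 -0.309 -0.   ] z [ 0. -0. -1.] F [ 0.1  0.1 -0.1] M [ 0.06 -0.   -0.  ] w 0.0201 g 0.1 q [ 0.02  0.34  0.02  0.   -1.25 -1.28]
cap rows [(323, 356), (322, 357), (322, 358), (321, 358), (322, 358), (322, 357)]
```

View pics/c5.png

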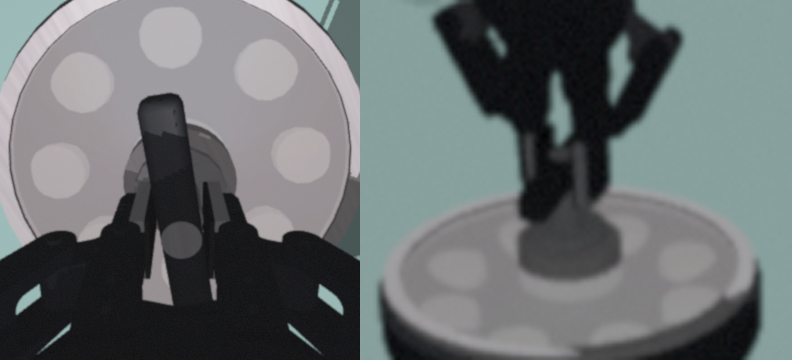

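The composite shows the bar straddled and the collar a little above the boss. Rows changed by about 1 px per 0.2 rad, so it is still descending. I'll keep turning.

```bash
python3 shift.py '0 0 0 0 0 .1 .02;0 0 0 0 0 .1 .02;0 0 0 0 0 .1 .02;0 0 0 0 0 0 .02' >/dev/null; python3 -c "
from h import *
cap()"
```

```text
t 22.52 tcp [ 0.5583 -0.1422  0.1703] x [-1.    -0.013 -0.   ] z [ 0. -0. -1.] F [-0.2  0.6 -0.3] M [ 0.09 -0.01  0.01] w 0.02 g 0.1 q [ 0.02  0.34  0.02  0.   -1.25 -1.58]
cap rows [(321, 354), (320, 355), (320, 356), (320, 356), (320, 356), (320, 355)]
```

```bash
python3 shift.py '0 0 0 0 0 .1 .02;0 0 0 0 0 .1 .02;0 0 0 0 0 .1 .02;0 0 0 0 0 0 .02' >/dev/null; python3 -c "
from h import *
cap()"
```

```text
t 23.07 tcp [ 0.5583 -0.1422  0.1703] x [-0.959  0.283 -0.   ] z [ 0. -0. -1.] F [ 0.8 -0.3 -0.4] M [-0.01 -0.02 -0.03] w 0.0202 g 0.1 q [ 0.02  0.34  0.02  0.   -1.25 -1.88]
cap rows [(320, 353), (319, 354), (318, 354), (318, 354), (319, 354), (319, 353)]
```

```bash
python3 shift.py '0 0 0 0 0 .1 .02;0 0 0 0 0 .1 .02;0 0 0 0 0 0 .02' >/dev/null; python3 -c "
from h import *
cap()"
```

```text
t 23.5 tcp [ 0.5583 -0.1419  0.1704] x [-0.884  0.467  0.   ] z [ 0.  0. -1.] F [1.8 2.4 0.5] M [0.61 0.07 0.05] w 0.02 g 0.8 q [ 0.02  0.34  0.02 -0.   -1.25 -2.08]
cap rows [(319, 353), (318, 353), (318, 354), (318, 354), (318, 354), (319, 353)]
```

```bash
python3 shift.py '0 0 0 0 0 .08 .02;0 0 0 0 0 0 .02' >/dev/null; python3 -c "
from h import *
cap()"
```

```text
t 23.8 tcp [ 0.5583 -0.142   0.1703] x [-0.844  0.537 -0.   ] z [ 0.  0. -1.] F [-0.   2.   0.1] M [0.65 0.04 0.05] w 0.0198 g 0.9 q [ 0.02  0.34  0.02 -0.   -1.25 -2.16]
cap rows [(319, 353), (319, 354), (318, 354), (318, 354), (318, 354), (319, 353)]
```

```bash
python3 shift.py '0 0 0 0 0 .08 .02;0 0 0 0 0 0 .02' >/dev/null; python3 -c "
from h import *
cap('pics/w6.png');a=camrig.snapshot('scene')
w=cv2.imread('pics/w6.png')
cv2.imwrite('pics/c6.png',np.hstack([w[100:460,150:510],cv2.resize(a[150:210,230:305,::-1],(440,360),interpolation=cv2.INTER_CUBIC)]))
"
```

```text
t 24.1 tcp [ 0.5584 -0.1421  0.1704] x [-0.798  0.603 -0.   ] z [ 0.  0. -1.] F [-0.2  2.1  1.3] M [ 0.72 -0.04  0.02] w 0.02 g 0.9 q [ 0.02  0.34  0.02 -0.   -1.25 -2.24]
cap rows [(320, 353), (319, 354), (318, 354), (318, 354), (318, 354), (319, 353)]
```

View pics/c6.png

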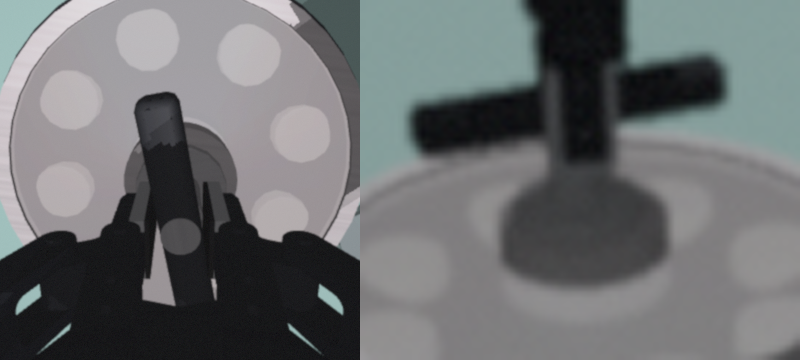

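```bash
python3 -c "
from h import *
for z in(.13,.136,.168,.172,.176):print(z,proj([.5575,-.1415,z],'scene').round(1),proj([.5575,-.1415,z+.008],'wrist',robot.read_state()).round(1))
g=cv2.cvtColor(camrig.snapshot('scene'),cv2.COLOR_RGB2GRAY).astype(int)
for r in range(156,208):print(r,g[r,246:292:2].tolist())
"
```

```text
0.13 [268. 185.] [328.3 287.5]
0.136 [267.8 182.2] [328.3 292.8]
0.168 [266.8 166.8] [328.1 329.4]
0.172 [266.7 164.8] [328.  335.2]
0.176 [266.6 162.9] [328.  341.4]
156 [151, 150, 150, 149, 151, 151, 139, 50, 11, 13, 16, 21, 14, 17, 35, 138, 149, 151, 151, 151, 151, 151, 152]
157 [150, 150, 151, 151, 150, 151, 139, 51, 12, 14, 21, 16, 19, 16, 33, 135, 150, 150, 151, 149, 148, 146, 149]
158 [151, 151, 151, 151, 150, 151, 141, 55, 16, 16, 20, 14, 17, 12, 38, 133, 149, 147, 146, 140, 132, 127, 138]
159 [151, 150, 150, 152, 151, 151, 143, 63, 17, 13, 17, 13, 19, 24, 46, 133, 138, 130, 126, 110, 94, 81, 107]
160 [151, 150, 150, 150, 151, 150, 144, 67, 21, 15, 16, 14, 17, 46, 57, 115, 106, 87, 72, 62, 51, 43, 71]
161 [151, 151, 150, 151, 150, 150, 146, 72, 40, 15, 16, 17, 21, 59, 59, 65, 55, 39, 26, 31, 35, 37, 44]
162 [150, 151, 151, 150, 150, 147, 144, 76, 57, 27, 16, 18, 21, 59, 39, 23, 21, 22, 17, 25, 29, 27, 31]
163 [151, 150, 147, 147, 143, 133, 126, 68, 60, 31, 19, 20, 22, 56, 29, 18, 16, 16, 18, 21, 26, 24, 28]
164 [147, 144, 134, 128, 121, 93, 78, 40, 63, 34, 20, 15, 17, 58, 28,
[... 4066 characters left out ...]
 126, 127, 127, 132, 138, 139, 141, 141, 142, 141, 139, 137, 132, 130, 127, 126, 127, 127, 127, 127]
203 [126, 128, 126, 127, 126, 127, 129, 131, 134, 135, 137, 137, 136, 133, 132, 129, 127, 127, 126, 126, 127, 126, 126]
204 [125, 126, 127, 128, 128, 127, 126, 128, 129, 129, 130, 130, 130, 129, 128, 127, 128, 127, 127, 126, 127, 126, 126]
205 [127, 127, 127, 127, 127, 127, 127, 128, 128, 128, 128, 129, 127, 129, 127, 127, 128, 127, 127, 126, 128, 126, 126]
206 [127, 127, 127, 126, 127, 128, 127, 127, 128, 128, 129, 129, 128, 128, 128, 128, 127, 127, 126, 127, 127, 128, 127]
207 [126, 127, 126, 126, 126, 127, 127, 127, 128, 128, 128, 128, 129, 127, 128, 128, 127, 127, 127, 128, 127, 126, 126]
```

The composite shows the collar down on the boss, with the bar skewed about 10° in the jaws. The handle projects at z≈0.168, which is the home height. To confirm the hard stop I'll square up to the bar, grip lightly and apply a little clockwise torque.

```bash
python3 shift.py '0 0 0 0 0 -.15 .022;0 0 0 0 0 0 .022;0 0 0 0 0 0 .01;0 0 0 0 0 0 .01;0 0 0 0 0 0 .01;0 0 0 0 0 0 .01' 20 >/dev/null; python3 -c "
from h import *
cap()"
python3 shift.py '0 0 0 0 0 .05 .01;0 0 0 0 0 0 .01' >/dev/null; python3 -c "
from h import *
cap()"
```

```text
t 25.0 tcp [ 0.5582 -0.1422  0.1703] x [-0.877  0.48   0.   ] z [-0. -0. -1.] F [-1.2  0.4  1. ] M [ 0.15  0.14 -0.06] w 0.0166 g 20.0 q [ 0.02  0.34  0.02  0.   -1.25 -2.09]
cap rows [(317, 351), (316, 352), (316, 352), (316, 352), (317, 352), (318, 351)]
t 25.3 tcp [ 0.5584 -0.142   0.1703] x [-0.853  0.522 -0.   ] z [ 0.  0. -1.] F [-0.   0.8  0.2] M [ 0.43 -0.11 -0.  ] w 0.0164 g 20.0 q [ 0.02  0.34  0.02 -0.   -1.25 -2.14]
cap rows [(317, 351), (316, 352), (316, 352), (316, 352), (317, 352), (317, 351)]
```

```bash
python3 shift.py '0 0 0 0 0 .05 .01;0 0 0 0 0 0 .01' >/dev/null; python3 -c "
from h import *
cap()"
```

```text
t 25.6 tcp [ 0.5585 -0.142   0.1703] x [-0.826  0.564 -0.   ] z [ 0.  0. -1.] F [ 1.2  1.4 -0.3] M [ 0.45 -0.3   0.02] w 0.0171 g 20.0 q [ 0.02  0.34  0.02 -0.   -1.25 -2.19]
cap rows [(317, 351), (316, 352), (316, 352), (316, 352), (317, 352), (317, 351)]
```

```bash
cat >> h.py <<'E'
def bar(img=None,s=None):
    # bar's direction in the world from its edges at rows 205..270 (dark run round column 335)
    if img is None: s=st();img=camrig.snapshot("wrist")
    g=cv2.cvtColor(img,cv2.COLOR_RGB2GRAY).astype(int);c=[]
    for r in range(205,262,4):
        row=g[r];j=np.flatnonzero(row[290:385]<52)+290
        if len(j)>12:c.append(((j.min()+j.max())/2,r,j.max()-j.min()))
    c=np.array(c);c=c[abs(c[:,2]-np.median(c[:,2]))<5];p=np.polyfit(c[:,1],c[:,0],1);z=s["tool_pos"][2]+.006
    d=onz((np.polyval(p,210),210),z,"wrist",s)-onz((np.polyval(p,260),260),z,"wrist",s)
    print("bar deg",np.degrees(np.arctan2(d[1],d[0])).round(1),"n",len(c),"tool",np.degrees(np.arctan2(*R.from_rotvec(s["eef_rot"]).as_matrix()[[1,0],0])).round(1))
E
python3 -c "
from h import *
bar()"; python3 shift.py '0 0 0 0 0 .06 .01;0 0 0 0 0 0 .01' >/dev/null; python3 -c "
from h import *
bar()"
python3 shift.py '0 0 0 0 0 .06 .01;0 0 0 0 0 0 .01' >/dev/null; python3 -c "
from h import *
bar()"
```

```text
t 25.65 tcp [ 0.5585 -0.142   0.1703] x [-0.826  0.563 -0.   ] z [ 0.  0. -1.] F [0.4 1.6 0.1] M [ 0.53 -0.33 -0.02] w 0.0168 g 20.0 q [ 0.02  0.34  0.02 -0.   -1.25 -2.19]
bar deg 147.3 n 8 tool 145.7
t 25.95 tcp [ 0.5584 -0.1421  0.1703] x [-0.791  0.612 -0.   ] z [ 0.  0. -1.] F [1.2 1.8 0.1] M [ 0.58 -0.36  0.  ] w 0.0164 g 20.0 q [ 0.02  0.34  0.02 -0.   -1.25 -2.25]
bar deg 143.9 n 10 tool 142.3
t 26.25 tcp [ 0.5585 -0.1421  0.1704] x [-0.753  0.658 -0.   ] z [ 0.  0. -1.] F [1.8 0.8 0.3] M [ 0.61 -0.51  0.03] w 0.0172 g 20.1 q [ 0.02  0.34  0.02 -0.   -1.25 -2.31]
bar deg 140.2 n 10 tool 138.9
```

The bar is still following the tool, so it is not home yet. I'll keep turning, following the lead downward at about 0.3 mm per 0.1 rad.

```bash
python3 shift.py '0 0 .0003 0 0 .1 .01;0 0 .0003 0 0 .1 .01;0 0 0 0 0 0 .01' >/dev/null; python3 -c "
from h import *
bar();cap()"
```

```text
t 26.68 tcp [ 0.5588 -0.1414  0.1702] x [-0.608  0.794 -0.   ] z [ 0.002  0.001 -1.   ] F [0.9 5.3 3.4] M [ 1.95 -0.45  0.32] w 0.0171 g 24.8 q [ 0.02  0.34  0.02 -0.   -1.25 -2.51]
bar deg 131.0 n 15 tool 127.5
t 26.73 tcp [ 0.5588 -0.1414  0.1702] x [-0.609  0.793 -0.   ] z [ 0.002  0.001 -1.   ] F [2.2 5.5 3. ] M [ 1.94 -0.52  0.27] w 0.0164 g 24.6 q [ 0.02  0.34  0.02 -0.   -1.25 -2.51]
cap rows [(318, 351), (317, 352), (316, 353), (317, 353), (317, 352), (318, 351)]
```

```bash
python3 shift.py '0 0 .0003 0 0 .1 .01;0 0 .0003 0 0 .1 .01;0 0 0 0 0 0 .01' >/dev/null; python3 -c "
from h import *
bar();cap()"
```

```text
t 27.15 tcp [ 0.5592 -0.1416  0.1701] x [-0.44   0.898 -0.001] z [ 0.003  0.    -1.   ] F [1.9 5.4 5.4] M [ 1.77 -0.52  0.83] w 0.0167 g 49.5 q [ 0.02  0.34  0.02  0.   -1.25 -2.71]
bar deg 123.4 n 15 tool 116.1
t 27.2 tcp [ 0.5592 -0.1416  0.1702] x [-0.441  0.898 -0.001] z [ 0.003  0.    -1.   ] F [1.7 5.6 5.3] M [ 1.79 -0.62  0.91] w 0.0168 g 49.2 q [ 0.02  0.34  0.02 -0.   -1.25 -2.71]
cap rows [(316, 350), (315, 351), (315, 351), (315, 351), (315, 351), (316, 350)]
```

```bash
python3 shift.py '0 0 0 0 0 0 .03;0 0 0 0 0 0 .03;0 0 0 0 0 -.12 .03;0 0 0 0 0 0 .03;0 0 0 0 0 0 .03' 20 >/dev/null; python3 -c "
from h import *
bar();cap()"
python3 shift.py '0 0 0 0 0 0 .01;0 0 0 0 0 0 .01;0 0 0 0 0 0 .01;0 0 0 0 0 0 .01;0 0 0 0 0 0 .01' 20 >/dev/null; python3 -c "
from h import *
bar()"
python3 shift.py '0 0 0 0 0 .1 .01;0 0 0 0 0 0 .01' 20 >/dev/null; python3 -c "
from h import *
bar()"
```

```text
t 27.88 tcp [ 0.558  -0.1424  0.1689] x [-0.539  0.842  0.   ] z [-0.001 -0.    -1.   ] F [0.2 0.6 0.1] M [ 0.03 -0.04 -0.  ] w 0.03 g 0.0 q [ 0.02  0.34  0.02  0.   -1.25 -2.59]
bar deg 123.7 n 15 tool 122.6
t 27.93 tcp [ 0.5581 -0.1424  0.1689] x [-0.539  0.842  0.   ] z [-0. -0. -1.] F [-0.6  0.2 -0.5] M [ 0.05 -0.01 -0.06] w 0.0301 g 0.0 q [ 0.02  0.34  0.02  0.   -1.25 -2.59]
cap rows [(319, 351), (318, 352), (317, 353), (317, 353), (317, 353), (317, 353)]
t 28.6 tcp [ 0.5592 -0.1417  0.1692] x [-0.541  0.841 -0.   ] z [ 0.002  0.001 -1.   ] F [ 5.2  3.7 -1. ] M [ 1.01 -1.57 -0.06] w 0.0166 g 20.5 q [ 0.02  0.34  0.02 -0.   -1.25 -2.59]
bar deg 123.6 n 15 tool 122.7
t 28.9 tcp [ 0.5591 -0.1415  0.1693] x [-0.455  0.891 -0.   ] z [ 0.002  0.001 -1.   ] F [ 4.1  2.8 -0.9] M [ 1.37 -1.38  0.91] w 0.0166 g 40.9 q [ 0.02  0.34  0.02 -0.   -1.25 -2.69]
bar deg 123.1 n 15 tool 117.0
```

The bar holds at 123° while the tool turns 6° against it and the torque rises from about 0 to 0.9 N·m: that is the hard stop. I'll release, retreat and check how the collar sits.

```bash
python3 shift.py '0 0 0 0 0 -.1 .03;0 0 0 0 0 0 .05;0 0 0 0 0 0 .06;0 0 0 0 0 0 .06;0 0 -.03 0 0 0 .06;0 0 -.05 0 0 0 .06;0 0 -.05 0 0 0 .06;0 0 -.02 0 0 0 .06' 20 >/dev/null
python3 shift.py '-.03 -.05 0 0 0 0 .06;-.03 -.05 0 0 0 0 .06;0 -.05 0 0 0 0 .06;0 0 0 0 0 0 .06' >/dev/null
python3 -c "
from h import *
s=st();a=camrig.snapshot('scene');w=camrig.snapshot('wrist')
for z in(.13,.136,.168):print(z,proj([.558,-.1415,z],'scene').round(1))
cv2.imwrite('pics/f.png',np.hstack([cv2.resize(w[:,:,::-1],(320,240)).repeat(2,0)[:480] if 0 else cv2.resize(w[:,:,::-1],(360,270)).copy(),cv2.resize(a[150:210,230:305,::-1],(338,270),interpolation=cv2.INTER_CUBIC)]))"
```

```text
t 30.45 tcp [ 0.4622 -0.2757  0.3202] x [-0.537  0.844 -0.001] z [ 0.001 -0.001 -1.   ] F [ 0.7 -0.1 -0. ] M [ 0.06 -0.05 -0.03] w 0.0602 g 0.0 q [-0.25  0.22  0.24  0.   -1.59 -2.33]
0.13 [267.8 185.1]
0.136 [267.6 182.3]
0.168 [266.6 166.9]
```

View pics/f.png

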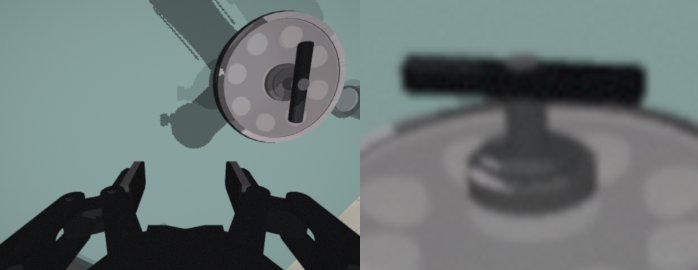

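The final picture shows the screw upright and released. Its collar sits flush on the boss, and the bar's centre is at row 167.5 against 166.9 expected at home.

```bash
python3 -c "
from station import robot, camrig, order
print(order.job_done())"
```

```text
the job is handed in; nothing more can be done
None
```

The lid screw is threaded clockwise to its hard stop with the collar on the lid, the gripper has let go and moved clear, and the job is handed in at about 30 s.

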